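Clear the washstand empties into the latched pedal bin

TASK

Clear the orange empties (bottles, cartons, jar, however many there are) off the washroom counter into the pedal bin: slide its red lid latch fully to the unlocked end, then press the pedal right down to its stop so that the lid swings up, and put every orange empty inside. Then push the lid fully shut and slide the latch fully back to lock it. Leave the soap dish, the nail brush and the lotion bottle where they are, and do not knock them over.

Things in the scene. Friction and masses are not known exactly. Their poses are not given: they have to be found in the camera images.
- bin: Grey pedal bin, fixed, 200 deep (x), 313 wide (y), 150 high (mm). Origin on the counter under the middle of its opening; +x to its back. Open well: x -94 to 94, y -104 to 107, floor z 30, rim z 150. On its +y side (y 107 to 203) a closed flat deck at z 150 carries the lid latch. Front face at x -100; the pedal stands out in front of it.
- latch (a joint): Sliding bolt of the lid latch, 0 = locked (bolt over the lid's edge), 0.045 m = unlocked (end stop), moves along the bin's +y. Stiff (about 2 N), stays where it is left.
- latch_grip (a point): Middle of the red square latch grip, 18 x 18 mm and 30 mm tall (from 15 mm below this point to 12 mm above it), on a black carriage 30 x 26 mm whose top is 18 mm below this point. A steel bolt 14 mm wide reaches 50 mm from it towards the bin's -y, its top also 18 mm below. Axes as the bin's.
- pedal (a joint): Spring pedal of the bin: 0 = up, 0.2 rad = down at its stop. Needs about 15 N at the pad; springs back when released. On the way down a rod lifts the lid with it, to 1.35 rad at the stop; it does not pull the lid shut again.
- pedal_pad (a point): Middle of the top face of the black rubber pedal pad (55 x 85 mm), 55 mm in front of the bin's front face, 47 mm above the counter when up and about 20 mm when down. It turns about a level axis 135 mm behind it (towards the bin's +x).
- lid (a joint): Steel lid of the bin, hinged along its back edge: 0 = shut, 1.35 rad = opened by the pedal, stop at 1.42. Its hinge is stiff, so it stays where it is left; it must be pushed shut (about 1 N at its front edge).
- lid_front (a point): Middle of the lid's front edge. The lid is 195 mm from hinge to this edge, 218 mm wide, 10 mm thick. Site axes turn with the lid: -x from hinge to front edge, z out of its outer face (up when shut).
- lid_hinge (a point): Middle of the lid's hinge line, at the lid's underside, on the back top edge of the bin.
- bottle_a: Empty travel bottle lying flat: orange body 60 x 40 x 26 mm high with a white cap on its +x end, 80 mm long in all (x -40 to +40). Origin: middle of its underside, x along its length, z up as it lies at the start. 30 g. May be absent.
- bottle_b: Empty travel bottle lying flat: orange body 60 x 40 x 26 mm high with a white cap on its +x end, 80 mm long in all (x -40 to +40). Origin: middle of its underside, x along its length, z up as it lies at the start. 30 g. May be absent.
- carton_a: Empty orange soap carton 78 x 48 x 30 mm high (x, y, z). Origin: middle of its underside, z up at the start. About 30 g. May be absent.
- carton_b: Empty orange soap carton 78 x 48 x 30 mm high (x, y, z). Origin: middle of its underside, z up at the start. About 30 g. May be absent.
- jar: Empty cream jar standing upright: orange, 52 mm across and 38 mm tall, cap orange too. Origin: middle of its underside, z up. About 30 g. May be absent.
- soap_dish: White ceramic soap dish with a pale green bar on it, 82 x 56 x 34 mm, 300 g. Stays. Origin: middle of its underside.
- nail_brush: Teal nail brush 90 x 40 x 33 mm. Stays. Origin: middle of its underside.
- lotion: Green lotion bottle 56 mm across, 150 mm tall. Stays. Origin: middle of its underside, z up.

How it is judged:
By the outcome, as a careful person would: the job done as asked, in the order asked, and still so for the second after the job is handed in, with the robot touching nothing.
Of bottle_a, bottle_b, carton_a, carton_b, jar only 3 to 5 are there at a start; the rules pass over those that are not, and their reading is None.
At some moment in a run one of bottle_a, bottle_b, carton_a, carton_b, jar may be knocked a few centimetres aside while the robot is not near it.
Once in a run the grip may slacken for a moment while it holds something.
It also fails if it takes over 210 s, if anything falls off the work surface, if the arm or the gripper's body presses on something with over 40 N, if the wrist force passes 120 N, or if a joint passes its speed limit or range.

ROBOT

A 7-joint arm with a two-finger parallel gripper is mounted at the origin on the work surface. World frame = base frame: x ahead of the robot, y to its left, z up, the work surface at z = 0. Lengths are in m, angles in rad, forces in N, time in s.
With the tool pointing down it reaches from about 0.425 to 0.95 m from the base axis. Payload 4.7 kg.
Tool frame: the origin (TCP) lies on the centre line of the jaws, within the pads' length; the fingertips stand robot.nose_length ahead of it and the grasp point (between the pads) lies 8 mm behind it (robot.nose_length is the distance from the TCP to the fingertips, in m); z points along the fingers, y is the line along which they close (so a half turn about z gives the same grasp; the last joint's range is limited). The gripper opens to 85 mm and grips with 20 to 120 N. Pads are 22 mm wide; open, the fingers measure 114 mm over their backs; the gripper's body (76 mm by 85 mm) begins 54 mm behind the grasp point. The pads swing forward as they close: fully open they stand 13 mm farther back than shut.
Start: joints at [1.116, 0.469, -0.049, 1.532, 0.024, 1.141, -0.082], TCP at [0.279, -0.615, 0.242] pointing down, gripper open.
Joint ranges: [-2.59, 2.59], [-0.33, 1.99], [-1.39, 1.29], [0.1, 2.45], [-1.04, 4.18], [0.21, 1.99], [-2.66, 2.66]. Speed limits (rad/s): [2.57, 2.57, 3.14, 3.14, 3.14, 3.14, 3.14].

INTERFACE

Orientations are given as [roll, pitch, yaw] about the fixed x, y, z axes, in that order (R = Rz(yaw) Ry(pitch) Rx(roll)).
In Python, from plant import robot gives the robot as it stands. Calls block until the motion is done:
- robot.goto(position, orientation): joint-space move of the TCP to a pose.
- robot.move_straight(position, vel=0.15, attitude=None, contact_N=None): straight line of the TCP; attitude=None keeps the orientation; vel is the mean speed in m/s. With contact_N (N) it stops when the force on the tool has changed by that much, and returns True; else False.
- robot.move_joints(angles): joint-space move.
- robot.grip(opening, strength=None): opening from 0.0 (shut) to 1.0 (fully open); strength is the grip in N (None keeps the last); returns when the fingers have stopped.
- robot.sleep(seconds).
- robot.inverse_kinematics(position, orientation): joint angles nearest the present ones, or None.
- robot.sense(): the state.
- robot.grab_frame(name): name is "scene" or "top" or "wrist"; returns a dict with "image" (400x640x3 uint8, red, green, blue), "range_z" (400x640 float32, m along the optical axis (not along the pixel's ray), 0 where there is no reading), "fx", "fy", "cx", "cy" (pixels), "dist_coeffs" ([k1, k2, p1, p2, k3] as OpenCV has them; the pictures are not rectified), "R" (3x3) and "t" (3): a world point X has camera coordinates R X + t. Camera axes: x right, y down, z forward; pixel columns grow to the right and rows downward; lengths in m; the calibration is good to about 2 mm. A picture is of the moment at which its call begins.
A pose or a line that the arm cannot do raises robot.IKError and nothing moves.
- robot.close_job(): hands the job in; it is judged then, once.
The state is a dict: "t": time; "joint_pos": joint angles; "joint_velocities": joint speeds; "effort": joint torques, N m; "tcp_pos": TCP position; "tcp_rot": TCP orientation; "wrist_force": force on the tool from outside, world axes, zero at the start; "torque": the same for the moment, N m; "opening": opening from 0.0 (shut) to 1.0 (fully open); "gripper_force": force on a finger pad.
Only numpy, scipy, OpenCV 4.12 (cv2) and the standard library are available. Lean on these libraries where they do the work, as an engineer would, in place of code of your own. Each camera call takes 0.05 s, during which the arm holds its last target. There are 200 camera calls.

## Working session

There is one attempt and no reset: what is moved stays moved. The work goes in short steps, each a Python script; the robot and the scene stay as the last script left them, time stands still between calls to the robot, and variables do not carry over. Pictures are saved under pics/ and viewed, at most 14 in all, crops included, and the job is handed in when it is done.

```bash
ls; mkdir -p pics
python3 - <<'E'
from plant import robot
import cv2,numpy as np
print(robot.nose_length, robot.sense())
for n in ["scene","top"]:
    f=robot.grab_frame(n); cv2.imwrite(f"pics/{n}0.png",f["image"][:,:,::-1]); np.savez(f"pics/{n}0.npz",**{k:np.array(v) for k,v in f.items()})
    print(n,f["fx"],f["cx"],f["cy"],f["dist_coeffs"],f["R"],f["t"],-np.array(f["R"]).T@f["t"], (f["range_z"]>0).mean())
E
```

```text
pics
0.011 {'t': 0.0, 'joint_pos': array([ 1.11610343,  0.4694647 , -0.04861616,  1.53370253,  0.02410217,
        1.14103203, -0.08226094]), 'joint_velocities': array([ 3.11189293e-04,  7.76038421e-05,  2.53658862e-04,  7.86977001e-05,
        7.20569416e-04, -9.72867643e-04, -2.61119929e-04]), 'effort': array([ 7.89657352e-04, -5.10306108e+01, -4.64621012e-02, -2.37712222e+01,
        1.06247835e-02,  7.66557612e-03,  1.73882472e-05]), 'tcp_pos': array([ 0.27858574, -0.61419452,  0.24124216]), 'tcp_rot': array([-3.13957306e+00,  6.84064948e-05,  4.25883677e-01]), 'wrist_force': array([ 0.18281625, -0.78047435, -0.04260573]), 'torque': array([ 0.03155608, -0.06073426,  0.03878417]), 'gripper_force': 0.0, 'opening': 0.9976062202267508}
scene 374.0842693273645 321.43677081324665 201.3807731124198 [-0.08075493  0.          0.          0.          0.        ] [[ 0.7410937   0.67119652  0.01659373]
 [ 0.37288868 -0.3909163  -0.84150964]
 [-0.55833159  0.62982511 -0.53998719]] [-0.43885507 -0.08464291  1.32120521] [ 1.09446571 -0.57065851  0.64948831] 0.9959140625
top 453.6572943069292 327.50982856046 202.78440727234909 [-0.01211159  0.          0.          0.          0.        ] [[-0.00819495 -0.99991181 -0.01045097]
 [-0.99847357  0.00875314 -0.05453363]
 [ 0.0546203   0.00998812 -0.99845724]] [0.03912771 0.5594037  1.30927475] [0.48735748 0.02115053 1.3381701 ] 0.99613671875
```

View pics/scene0.png

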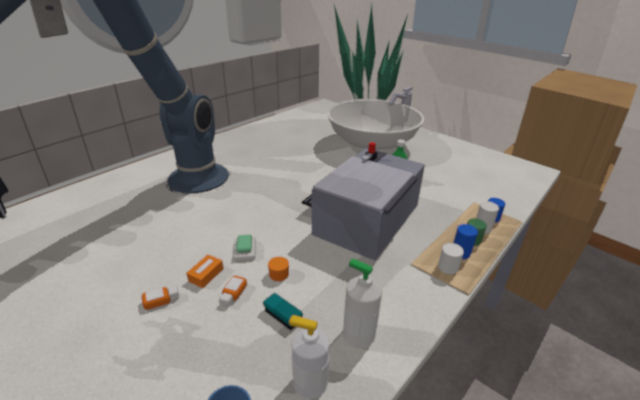

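View pics/top0.png

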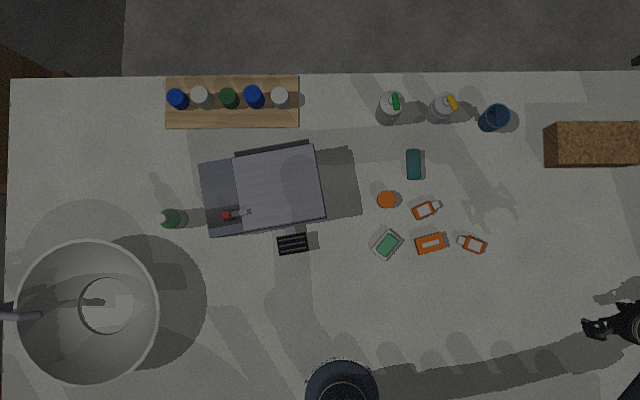

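Scene view: one carton (205,270), bottles (158,298) and (233,290), and the jar (278,268), with the bin at (370,200). Top view: bottles (425,210) and (472,244), carton (430,243), jar (387,199), red grip (228,215), pedal (292,243), dish (387,244), brush (413,164), lotion (172,218). Next I measure these from both views.

```bash
cat > h.py <<'E'
import numpy as np, cv2
def cloud(f):
    h,w=f["range_z"].shape; K=np.array([[f["fx"],0,f["cx"]],[0,f["fy"],f["cy"]],[0,0,1.]],float)
    u,v=np.meshgrid(np.arange(w),np.arange(h))
    p=cv2.undistortPoints(np.stack([u,v],-1).reshape(-1,1,2).astype(np.float64),K,np.array(f["dist_coeffs"],float)).reshape(h,w,2)
    z=f["range_z"].astype(float)
    c=np.dstack([p[...,0]*z,p[...,1]*z,z])
    return (c-np.array(f["t"]))@np.array(f["R"])
def hsv(f): return cv2.cvtColor(np.ascontiguousarray(f["image"]),cv2.COLOR_RGB2HSV)
def blobs(f,lo,hi,minpx=25,zr=(0.005,0.3),box=(0.2,1.0,-0.75,0.6),close=0):
    C=cloud(f); H=hsv(f)
    m=cv2.inRange(H,np.array(lo),np.array(hi))
    m[(C[...,2]<zr[0])|(C[...,2]>zr[1])|(C[...,0]<box[0])|(C[...,0]>box[1])|(C[...,1]<box[2])|(C[...,1]>box[3])|(f["range_z"]==0)]=0
    if close: m=cv2.morphologyEx(m,cv2.MORPH_CLOSE,np.ones((close,close)))
    n,L,s,c=cv2.connectedComponentsWithStats(m)
    out=[]
    for i in range(1,n):
        if s[i,4]<minpx: continue
        P=C[L==i]; zt=np.percentile(P[:,2],90); T=P[P[:,2]>zt-0.008]
        r=cv2.minAreaRect((T[:,:2]*1000).astype(np.float32))
        out.append(dict(px=c[i].round(),n=s[i,4],ztop=zt,c=np.array(r[0])/1000,size=r[1],ang=r[2],P=P))
    return out
ORANGE=((4,140,60),(20,255,255))
E
python3 - <<'E'
from h import *
fs={n:dict(np.load(f"pics/{n}0.npz")) for n in("top","scene")}
for n,f in fs.items():
    C=cloud(f)
    t=C[(C[...,0]>.3)&(C[...,0]<.45)&(C[...,1]<-.1)&(C[...,1]>-.5)]; print(n,"table z",np.median(t[:,2]),t[:,2].std())
    for nm,lo,hi in[("orange",*ORANGE),("red",(0,150,60),(3,255,255)),("red2",(175,150,60),(180,255,255)),("green",(50,70,30),(80,255,255)),("teal",(81,100,30),(100,255,255))]:
        for b in blobs(f,lo,hi,8): print(n,nm,b["px"],b["n"],"z %.3f"%b["ztop"],b["c"].round(3),np.round(b["size"]),round(b["ang"]))
# bin top plane
f=fs["top"];C=cloud(f);m=(abs(C[...,2]-.155)<.02)&(C[...,0]>.4)&(C[...,0]<.8)&(C[...,1]>-.1)&(C[...,1]<.45)
P=C[m];print("bin top",len(P),np.percentile(P[:,2],[5,50,95]),cv2.minAreaRect((P[:,:2]*1000).astype(np.float32)))
b=C[(C[...,2]>.025)&(C[...,2]<.06)&(C[...,0]>.35)&(C[...,0]<.55)&(C[...,1]>0)&(C[...,1]<.25)]
print("pedal",len(b),np.median(b,0),cv2.minAreaRect((b[:,:2]*1000).astype(np.float32)))
x=C[(C[...,2]>.02)&(C[...,2]<.2)&(C[...,0]>.4)&(C[...,0]<.6)&(C[...,1]>.3)&(C[...,1]<.5)]
print("lotion",len(x),np.median(x,0),x[:,2].max())
for r in range(140,245,6): print(r,[int(1000*z) for z in C[r,195:335:7,2]])
crop=cv2.resize(f["image"][130:265,190:340,::-1],None,fx=5,fy=4.4,interpolation=cv2.INTER_CUBIC);cv2.imwrite("pics/bincrop.png",cv2.convertScaleAbs(crop,alpha=1.8))
E
```

```text
top table z 0.000684134387269903 0.010060700396705853
top orange [386. 199.] 251 z 0.041 [ 0.568 -0.132] [46. 49.] 0
top orange [422. 210.] 129 z 0.028 [ 0.536 -0.242] [37. 58.] 24
top orange [429. 243.] 375 z 0.034 [ 0.441 -0.259] [48. 78.] 15
top orange [473. 245.] 130 z 0.028 [ 0.434 -0.387] [58. 38.] 70
top red [225. 214.] 33 z 0.204 [0.523 0.292] [15. 16.] 11
top green [227.  97.] 264 z 0.069 [0.866 0.319] [46. 49.] 23
top green [395. 101.] 104 z 0.194 [ 0.81  -0.144] [43. 16.] 5
top green [170. 223.] 104 z 0.112 [0.506 0.468] [13. 39.] 25
top green [387. 245.] 283 z 0.037 [ 0.437 -0.134] [37. 61.] 49
top teal [412. 153.] 71 z 0.035 [ 0.694 -0.213] [37. 33.] 88
top teal [414. 173.] 145 z 0.036 [ 0.647 -0.215] [41. 37.] 4
scene table z 0.0011456226799913386 0.009663229134213948
scene orange [205. 271.] 564 z 0.032 [ 0.446 -0.26 ] [47. 77.] 15
scene orange [278. 268.] 388 z 0.039 [ 0.573 -0.135] [43. 51.] 48
scene orange [236. 290.] 142 z 0.026 [ 0.553 -0.246] [58. 32.] 81
scene orange [156. 300.] 252 z 0.026 [ 0.442 -0.388] [55. 34.] 66
scene red [372. 147.] 58 z 0.203 [0.529 0.2
[... 1672 characters left out ...]
149, 149, 159, 163, 161, 160, 162, 164, 160, 157, 158, 159, 158, 160, -3]
206 [1, -4, 148, 150, 150, 155, 153, 162, 158, 159, 159, 157, 163, 158, 160, 157, 164, 162, 159, -4]
212 [3, 0, 148, 149, 201, 182, 169, 170, 156, 161, 162, 158, 157, 158, 155, 160, 158, 163, 159, -4]
218 [-2, 3, 151, 153, 151, 170, 150, 159, 159, 161, 161, 163, 161, 159, 157, 158, 160, 155, 98, 0]
224 [-4, -4, 149, 149, 153, 153, 148, 161, 162, 157, 160, 160, 154, 126, 40, 0, 5, -3, 1, 1]
230 [0, -7, 145, 147, 148, 153, 148, 162, 153, 20, 1, 4, 3, 44, 41, 0, 1, 3, 2, 0]
236 [-2, 3, 147, 149, 58, 0, -4, 1, 0, 0, 0, 0, 47, 47, 46, 50, -3, -4, 1, 0]
242 [4, 1, 0, -1, 0, 1, -1, 1, 1, 0, 0, -1, 50, 48, 52, 44, 39, 0, 0, 1]
```

View pics/bincrop.png

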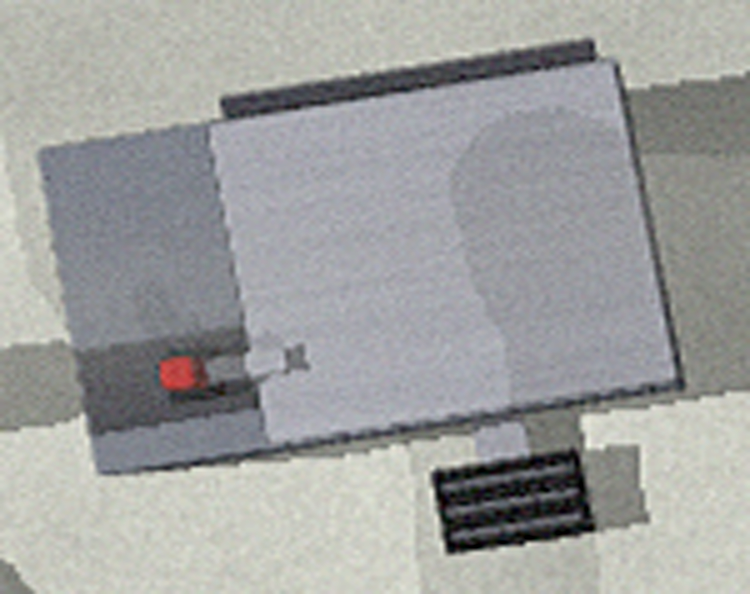

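The top crop shows the shut lid with the bolt tip at crop (295,357), the red grip at (183,372) and the pedal at (512,500). The bin is turned about +9.7°. The two views agree to about 6 mm, so I refine with the wrist camera, starting at the latch.

```bash
cat >> h.py <<'E'
from plant import robot
PI=np.pi
BYAW=np.radians(9.7)
def ori(yaw):
    "tool-down orientation, half-turn variant nearest the present joints"
    return [PI,0,yaw]
def go(p,yaw):
    q0=robot.sense()["joint_pos"]; best=None
    for k in(-1,0,1):
        y=yaw+k*PI
        q=robot.inverse_kinematics(list(p),[PI,0,y])
        if q is not None:
            d=np.abs(np.array(q)-q0).max()+ (2 if abs(q[6])>2.5 else 0)
            if best is None or d<best[0]: best=(d,y)
    robot.goto(list(p),[PI,0,best[1]]); return best[1]
def st(msg=""):
    s=robot.sense(); print(msg,"t %.1f"%s["t"],"tcp",s["tcp_pos"].round(4),"yaw %.3f"%s["tcp_rot"][2],"F",s["wrist_force"].round(1),"op %.3f gf %.1f"%(s["opening"],s["gripper_force"])); return s
def wristpic(name=None):
    f=robot.grab_frame("wrist")
    if name: cv2.imwrite(f"pics/{name}.png",f["image"][:,:,::-1]); np.savez(f"pics/{name}.npz",**{k:np.array(v) for k,v in f.items()})
    return f
E
python3 - <<'E'
from h import *
# closing axis along bin y -> tool yaw = byaw+180 (mod pi -> byaw)
y=go([.51,.28,.36],BYAW); st("above latch")
f=wristpic("w_latch"); print(-np.array(f["R"]).T@f["t"], np.array(f["R"])[2])
for lo,hi in[((0,130,50),(4,255,255)),((174,130,50),(180,255,255))]:
    for b in blobs(f,lo,hi,20): print(b["px"],b["n"],b["ztop"],b["c"],b["size"],b["ang"])
E
```

```text
above latch t 3.4 tcp [0.5106 0.2792 0.3597] yaw -2.974 F [-0.7 -0.4  0.2] op 1.001 gf 0.0
[0.44443874 0.26842754 0.49097313] [ 0.26193089  0.04409863 -0.96407859]
[326. 199.] 336 0.2023211987917149 [0.52513086 0.29079846] (17.506587982177734, 17.15835952758789) 10.39610481262207
```

View pics/w_latch.png

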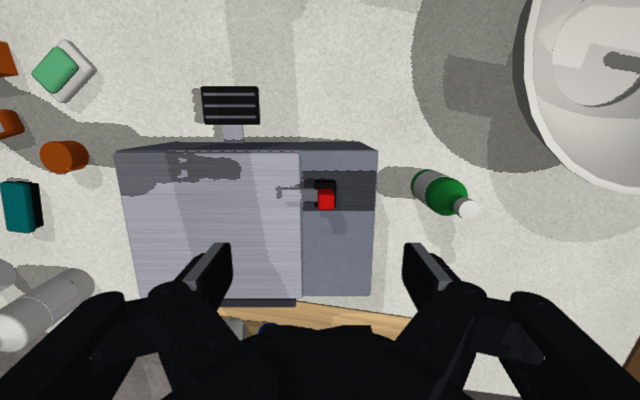

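The wrist view shows the red grip at (326,199), pedal pad at (231,105), bin top corners near (117,152)–(377,152), and the open fingers at the bottom. The grip measures (0.525, 0.291) with its top at z 0.202. That agrees with the other views and the 18 mm size. I take the bin geometry from this frame too.

Run:
```python
from h import *
f=dict(np.load("pics/w_latch.npz"));C=cloud(f);H=hsv(f)
m=(C[...,2]>.14)&(C[...,2]<.17)&(C[...,0]>.4)&(C[...,0]<.8)&(C[...,1]>0)&(C[...,1]<.5)
m=cv2.morphologyEx(m.astype(np.uint8),cv2.MORPH_OPEN,np.ones((3,3)))>0
P=C[m]; 
m2=m&(C[...,2]<.1545); m2=cv2.morphologyEx(m2.astype(np.uint8),cv2.MORPH_OPEN,np.ones((5,5)))>0
m1=m&(C[...,2]>.1555); m1=cv2.morphologyEx(m1.astype(np.uint8),cv2.MORPH_OPEN,np.ones((5,5)))>0
for n,M in(("all",m),("lid",m1),("deck",m2)): print(n,M.sum(),np.median(C[M][:,2]),cv2.minAreaRect((C[M][:,:2]*1000).astype(np.float32)))
b=np.zeros_like(m);b[80:130,190:270]=1
pm=b&(H[...,2]<70)&(C[...,2]>.03)&(C[...,2]<.07)
pm=cv2.morphologyEx(pm.astype(np.uint8),cv2.MORPH_CLOSE,np.ones((9,9)))>0
pm&=(C[...,2]>.035)&(C[...,2]<.07)
print("pedal",pm.sum(),np.median(C[pm][:,2]),cv2.minAreaRect((C[pm][:,:2]*1000).astype(np.float32)))
```

```text
all 33886 0.1591132783631268 ((585.9555053710938, 274.616455078125), (213.08396911621094, 441.6744079589844), 9.661012649536133)
lid 22132 0.1596193619787914 ((597.9473266601562, 162.90509033203125), (195.11349487304688, 217.33349609375), 9.689566612243652)
deck 10303 0.1498317941140903 ((560.4421997070312, 380.2856750488281), (198.82772827148438, 224.8976593017578), 9.81045150756836)
pedal 2143 0.046794770869969235 ((445.2956237792969, 137.28871154785156), (54.169517517089844, 83.72765350341797), 9.732306480407715)
```

The lid comes out at 195×217 mm and z 0.160, the deck at 0.150, and the pad at 54×84 mm and z 0.047. All match the text, giving a bin origin near (0.597, 0.161). Next: unlock the latch.

```bash
cat >> h.py <<'E'
EX=np.array([np.cos(BYAW),np.sin(BYAW),0]);EY=np.array([-np.sin(BYAW),np.cos(BYAW),0]);B=np.array([.597,.161,0])
def bp(x,y,z): return B+EX*x+EY*y+np.array([0,0,z])
E
python3 - <<'E'
from h import *
g=np.array([.5253,.2906,0])
robot.grip(.5,30); 
robot.move_straight(list(g+[0,0,.26])); robot.move_straight(list(g+[0,0,.191]),vel=.08,contact_N=8); st("down")
robot.grip(0.0,30); s=st("gripped")
p=s["tcp_pos"]
print(robot.move_straight(list(p+EY*.06),vel=.05,contact_N=15)); s=st("slid"); print("along",(s["tcp_pos"]-p)@EY)
robot.grip(.5); s=st("rel")
robot.move_straight(list(s["tcp_pos"]+[0,0,.09]))
robot.move_straight(list(bp(-48,150,0)*0+g+[0,0,.34]))
f=wristpic("w_latch2")
for b in blobs(f,(0,130,50),(4,255,255),20): print(b["px"],b["ztop"],b["c"],(b["c"]-g[:2])@EY[:2])
E
```

```text
down t 5.7 tcp [0.5255 0.291  0.1915] yaw -2.972 F [0.6 0.  0.3] op 0.499 gf 0.0
gripped t 6.1 tcp [0.5255 0.2908 0.1917] yaw -2.972 F [-1.3 -0.2  1.9] op 0.202 gf 32.2
True
slid t 7.0 tcp [0.5181 0.3348 0.1917] yaw -2.972 F [-0.5 -2.6  4. ] op 0.201 gf 32.5
along 0.04456193833782567
rel t 7.3 tcp [0.5181 0.3339 0.1911] yaw -2.973 F [-1.  -0.6  0.7] op 0.503 gf 0.0
[362. 190.] 0.2022379348757522 [0.51786975 0.33446661] 0.04449139141778023
```

The latch slid 44.5 mm and hit its stop. Next the pedal.

Run:
```python
from h import *
p=np.array([.4453,.1373,0])-EX*.010
robot.grip(0.0,30)
robot.move_straight(list(p+[0,0,.30]),vel=.2); robot.move_straight(list(p+[0,0,.075]),vel=.12); st("above pad")
r=robot.move_straight(list(p+[0,0,.018]),vel=.03,contact_N=35); s=st(f"pressed {r}")
robot.sleep(.3); st()
f=robot.grab_frame("top"); C=cloud(f); q=bp(0,0,0); P=C[(np.abs((C-B)@EY)<.09)&(C[...,2]>.2)&(C[...,0]>.55)&(C[...,0]<.75)&(C[...,2]<.4)]
x=(P-B)@EX; print("lid top",np.percentile(P[:,2],98),np.percentile(x,[2,50,98]),len(P))
cv2.imwrite("pics/top_open.png",f["image"][100:300,150:500,::-1])
robot.move_straight(list(p+[0,0,.30]),vel=.15); st("up")
f=robot.grab_frame("top"); C=cloud(f);P=C[(np.abs((C-B)@EY)<.09)&(C[...,2]>.17)&(C[...,0]>.55)&(C[...,0]<.75)&(C[...,2]<.4)]
x=(P-B)@EX; a=np.polyfit(P[:,2],x,1); print("lid angle",np.arctan2(1,-a[0]),"top",np.percentile(P[:,2],98),np.percentile(x,[2,50,98]),len(P))
cv2.imwrite("pics/top_open2.png",cv2.resize(f["image"][80:280,150:500,::-1],None,fx=2,fy=2))
for b in blobs(f,*ORANGE): print(b["px"],b["n"],b["ztop"].round(3),b["c"].round(3))
```

```text
above pad t 12.3 tcp [0.4358 0.1357 0.0754] yaw -2.974 F [-0.1  0.6 -0. ] op -0.001 gf 0.0
pressed True t 13.8 tcp [0.4354 0.1357 0.0292] yaw -2.973 F [-3.7 -3.6 22. ] op -0.000 gf 11.1
 t 14.1 tcp [0.4353 0.1357 0.0294] yaw -2.973 F [-4.1 -2.8 19.1] op 0.002 gf 10.1
lid top 0.3460424110453102 [0.06426509 0.06930281 0.08532551] 473
up t 16.1 tcp [0.4351 0.1354 0.2994] yaw -2.973 F [-0.6  0.8  0.3] op -0.000 gf 0.0
lid angle 1.4431276586782846 top 0.34616058825571 [0.06420285 0.06955139 0.08996494] 488
[386. 199.] 249 0.041 [ 0.568 -0.132]
[421. 210.] 124 0.028 [ 0.537 -0.242]
[430. 243.] 355 0.033 [ 0.441 -0.258]
[473. 245.] 123 0.028 [ 0.435 -0.386]
```

View pics/top_open2.png

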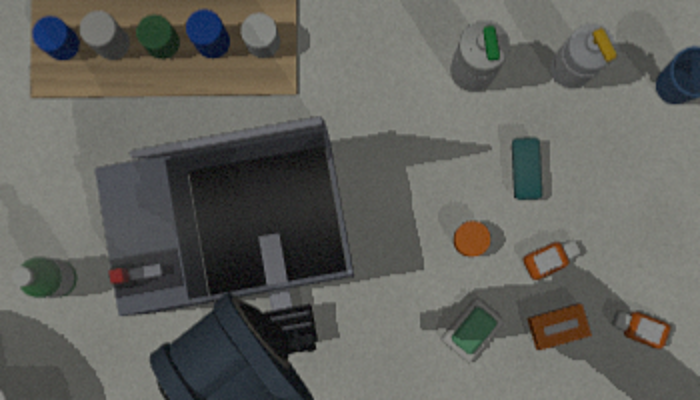

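The lid stands open: its top edge is at z 0.346, about what 1.35 rad gives. Well, pedal and the four orange items are visible at picture pixels (472,238), (547,260), (560,325), (648,328). Now one wrist view over all the items.

```bash
cat >> h.py <<'E'
def objs(f):
    "orange objects incl. label: orange blobs closed over labels; returns body rect of the top face"
    C=cloud(f); res=[]
    for b in blobs(f,*ORANGE,minpx=150,zr=(.006,.06),box=(.35,.75,-.6,.05),close=9):
        P=b["P"]; P=P[(P[:,2]>b["ztop"]-.006)]
        r=cv2.minAreaRect((P[:,:2]*1000).astype(np.float32)); (w,h)=r[1]; a=r[2]+(0 if w>h else 90)
        res.append(dict(c=np.array(r[0])/1000,L=max(w,h),W=min(w,h),a=a%180,z=b["ztop"],px=b["px"]))
    return res
E
python3 - <<'E'
from h import *
robot.grip(1.0)
go([.50,-.10,.36],0); go([.53,-.27,.36],0); st()
f=wristpic("w_items")
for o in objs(f): print({k:np.round(v,3) for k,v in o.items()})
E
```

```text
t 18.6 tcp [ 0.5304 -0.2683  0.3599] yaw -3.139 F [0.  1.2 0.4] op 1.001 gf 0.0
{'c': array([ 0.453, -0.344]), 'L': np.float64(147.738), 'W': np.float64(38.089), 'a': np.float64(68.047), 'z': np.float64(0.026), 'px': array([242., 102.])}
{'c': array([ 0.443, -0.259]), 'L': np.float64(77.208), 'W': np.float64(47.538), 'a': np.float64(105.347), 'z': np.float64(0.031), 'px': array([323., 106.])}
{'c': array([ 0.511, -0.254]), 'L': np.float64(98.148), 'W': np.float64(56.438), 'a': np.float64(23.694), 'z': np.float64(0.026), 'px': array([332., 165.])}
{'c': array([ 0.534, -0.196]), 'L': np.float64(195.8), 'W': np.float64(49.786), 'a': np.float64(59.907), 'z': np.float64(0.039), 'px': array([397., 186.])}
```

View pics/w_items.png

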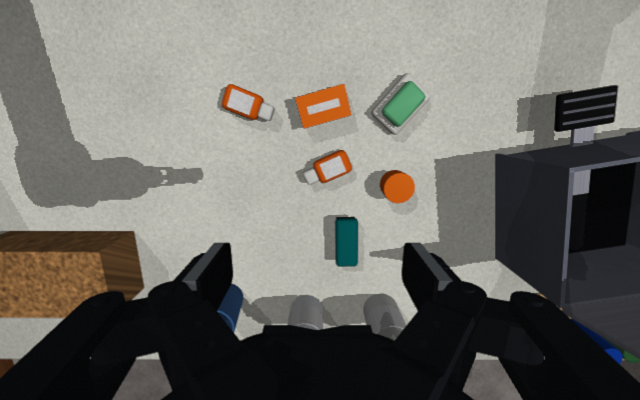

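The wrist view shows bottles (243,102) and (332,165), carton (323,106) and jar (397,186), with the dish and brush close by. Stray depth pixels spoil the rectangles, so I intersect the rays with the measured top plane instead.

```bash
cat >> h.py <<'E'
def objs(f,box=(.35,.75,-.6,.05),minpx=150):
    C=cloud(f); cam=-np.array(f["R"]).T@np.array(f["t"]); res=[]
    m=cv2.inRange(hsv(f),np.array(ORANGE[0]),np.array(ORANGE[1]))
    n,L,s,c=cv2.connectedComponentsWithStats(cv2.morphologyEx(m,cv2.MORPH_CLOSE,np.ones((7,7))))
    for i in range(1,n):
        if s[i,4]<minpx: continue
        sel=(L==i)&(f["range_z"]>0); P=C[sel]; md=np.median(P,0)
        if not(box[0]<md[0]<box[1] and box[2]<md[1]<box[3] and md[2]<.06): continue
        zt=np.percentile(P[:,2],80); M=((L==i)&(np.abs(C[...,2]-zt)<.007)).astype(np.uint8)
        M=cv2.morphologyEx(M,cv2.MORPH_OPEN,np.ones((3,3)))>0
        d=C[M]-cam; Q=cam+d*((zt-cam[2])/d[:,2])[:,None]
        r=cv2.minAreaRect((Q[:,:2]*1000).astype(np.float32)); w,h=r[1]
        res.append(dict(c=np.array(r[0])/1000,L=max(w,h),W=min(w,h),a=(r[2]+(0 if w>h else 90))%180,z=zt,px=c[i].round()))
    return res
E
python3 - <<'E'
from h import *
f=dict(np.load("pics/w_items.npz"))
for o in objs(f): print({k:np.round(v,3) for k,v in o.items()})
E
```

```text
{'c': array([ 0.437, -0.385]), 'L': np.float64(57.456), 'W': np.float64(38.177), 'a': np.float64(68.619), 'z': np.float64(0.025), 'px': array([243., 102.])}
{'c': array([ 0.443, -0.259]), 'L': np.float64(77.002), 'W': np.float64(47.267), 'a': np.float64(105.218), 'z': np.float64(0.03), 'px': array([323., 106.])}
{'c': array([ 0.537, -0.242]), 'L': np.float64(56.8), 'W': np.float64(38.291), 'a': np.float64(114.325), 'z': np.float64(0.025), 'px': array([332., 165.])}
{'c': array([ 0.57 , -0.135]), 'L': np.float64(50.067), 'W': np.float64(48.625), 'a': np.float64(90.169), 'z': np.float64(0.038), 'px': array([397., 186.])}
```

All sizes match (57×38, 77×47, Ø50; heights 25, 30 and 38 mm). Jar first, with a check against fresh top images before each pick.

```bash
cat >> h.py <<'E'
def topcheck(c,W):
    "current centre from the top camera nearest to c, corrected by the known top-view bias"
    f=robot.grab_frame("top"); bl=blobs(f,*ORANGE,minpx=40,zr=(.006,.07),box=(.35,.8,-.7,.03))
    print("  top sees",[tuple(b["c"].round(3)) for b in bl]); return bl
def pick(c,yaw,W,zt,dropy,dropx=-.04,tag=""):
    op=min(1,(W+20)/85)
    robot.grip(op,40)
    go([c[0],c[1],.20],yaw); robot.move_straight([c[0],c[1],.014],vel=.12,contact_N=10); st(tag+" down")
    robot.grip(0.0,40); st(tag+" closed")
    p=robot.sense()["tcp_pos"]; robot.move_straight([p[0],p[1],.27],vel=.2); s=st(tag+" lifted")
    if s["gripper_force"]<5 or s["opening"]<.25: print("LOST"); return False
    q=bp(dropx,dropy,.27); go(q,BYAW); s=st(tag+" over bin")
    if s["gripper_force"]<5: print("LOST"); return False
    q[2]=.10; robot.move_straight(list(q),vel=.2); s=st(tag+" in bin")
    ok=s["gripper_force"]>5 and s["opening"]>.25
    robot.grip(min(1,op+.02)); robot.sleep(.2); q[2]=.27; robot.move_straight(list(q),vel=.25); return ok
E
python3 - <<'E'
from h import *
print(pick([.570,-.135],0,52,.038,-.045,tag="jar"))
topcheck(None,0)
E
```

```text
jar down t 21.5 tcp [ 0.5705 -0.135   0.0147] yaw 3.142 F [-0.8 -0.  -0.3] op 0.845 gf 0.0
jar closed t 21.9 tcp [ 0.5704 -0.1351  0.0148] yaw 3.141 F [-1.1 -1.1  5.1] op 0.590 gf 41.3
jar lifted t 23.3 tcp [ 0.5697 -0.1353  0.2688] yaw -3.141 F [-0.6 -0.7 -0.2] op 0.597 gf 41.5
jar over bin t 24.3 tcp [0.5658 0.1079 0.2694] yaw -2.975 F [-0.5 -0.1 -1.5] op 0.593 gf 41.5
jar in bin t 25.3 tcp [0.5642 0.1117 0.0991] yaw -2.972 F [-1.4  5.8 -1.7] op 0.591 gf 44.4
True
  top sees [(np.float64(0.537), np.float64(-0.242)), (np.float64(0.441), np.float64(-0.258)), (np.float64(0.434), np.float64(-0.386))]
```

The jar is dropped, with a light 6 N side touch near the −y wall, so I release nearer the centre and a bit higher from now on. The other items have not shifted.

```bash
sed -i 's/q\[2\]=.10;/q[2]=.12;/' h.py
python3 - <<'E'
from h import *
print(pick([.537,-.242],np.radians(114.3),40,.025,.03,tag="b1"))
topcheck(None,0)
f=robot.grab_frame("top"); cv2.imwrite("pics/top2.png",cv2.resize(f["image"][80:280,150:500,::-1],None,fx=2,fy=2))
E
```

```text
b1 down t 30.1 tcp [ 0.5375 -0.2422  0.0147] yaw 1.995 F [-0.2 -0.2  0.6] op 0.703 gf 0.0
b1 closed t 30.4 tcp [ 0.5376 -0.2421  0.0147] yaw 1.995 F [-0.9  0.   3.9] op 0.458 gf 42.6
b1 lifted t 31.8 tcp [ 0.5368 -0.2421  0.2687] yaw 1.995 F [-0.5  0.3 -1.7] op 0.462 gf 42.0
b1 over bin t 33.4 tcp [0.5534 0.182  0.2696] yaw -2.976 F [ 0.5 -0.6 -0.1] op 0.463 gf 42.0
b1 in bin t 34.3 tcp [0.5533 0.1843 0.1212] yaw -2.973 F [ 0.5 -0.7 -0.5] op 0.462 gf 42.0
True
  top sees [(np.float64(0.441), np.float64(-0.259)), (np.float64(0.434), np.float64(-0.386))]
```

View pics/top2.png

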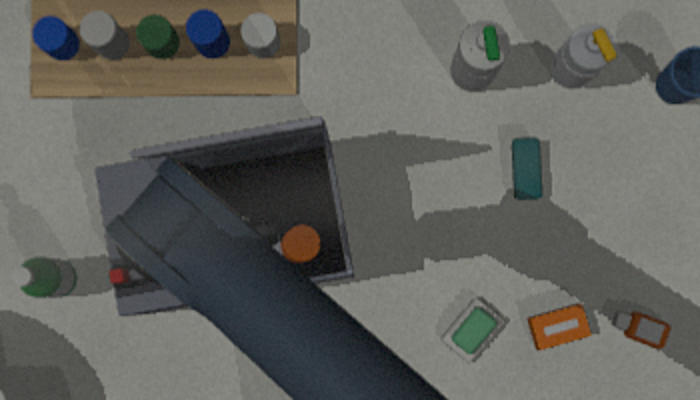

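The jar lies in the bin at (300,243), and the arm hides the bottle. The carton (560,327) and second bottle (648,328) have not moved.

Run:
```python
from h import *
print(pick([.443,-.259],np.radians(105.2),48,.03,0.0,tag="ca"))
bl=topcheck(None,0)
if len(bl)==1 and np.hypot(*(bl[0]["c"]-[.434,-.386]))<.006:
    print(pick([.437,-.385],np.radians(68.6),40,.025,.02,tag="b2"))
go([.45,-.05,.36],0); topcheck(None,0)
f=robot.grab_frame("top"); cv2.imwrite("pics/top3.png",cv2.resize(f["image"][80:280,150:500,::-1],None,fx=2,fy=2))
C=cloud(f);P=C-B;m=(P@EX>-.09)&(P@EX<.05)&(np.abs(P@EY)<.1)&(f["range_z"]>0);print("bin contents z",np.percentile(C[m][:,2],[5,50,95,99]))
```

```text
ca down t 39.3 tcp [ 0.4434 -0.2592  0.0146] yaw 1.836 F [-0.4 -0.1  1. ] op 0.802 gf 0.0
ca closed t 39.6 tcp [ 0.4435 -0.2592  0.0146] yaw 1.836 F [-0.4  0.3  5.7] op 0.558 gf 42.2
ca lifted t 41.0 tcp [ 0.4428 -0.259   0.2689] yaw 1.836 F [ 0.3 -0.4 -0.2] op 0.554 gf 41.6
ca over bin t 42.6 tcp [0.5581 0.1525 0.2697] yaw -2.975 F [ 0.5 -1.  -0.6] op 0.556 gf 41.6
ca in bin t 43.5 tcp [0.5584 0.1546 0.1212] yaw -2.973 F [ 0.5  0.8 -1. ] op 0.550 gf 41.6
True
  top sees [(np.float64(0.434), np.float64(-0.386))]
b2 down t 48.8 tcp [ 0.4375 -0.3853  0.0147] yaw 1.197 F [-0.6 -0.1 -0.6] op 0.713 gf 0.0
b2 closed t 49.1 tcp [ 0.4375 -0.3853  0.0147] yaw 1.197 F [-1.3  0.1  4.1] op 0.460 gf 42.5
b2 lifted t 50.6 tcp [ 0.4368 -0.385   0.2688] yaw 1.197 F [ 0.4  0.3 -0.2] op 0.458 gf 42.0
b2 over bin t 52.6 tcp [0.5549 0.1725 0.2697] yaw -2.975 F [-0.1  0.8 -1.1] op 0.458 gf 42.0
b2 in bin t 53.5 tcp [0.5549 0.1746 0.1212] yaw -2.972 F [-0.5  0.6 -0.3] op 0.458 gf 42.0
True
  top sees []
bin contents z [0.02597003 0.03211571 0.0983625  0.10330555]
```

View pics/top3.png

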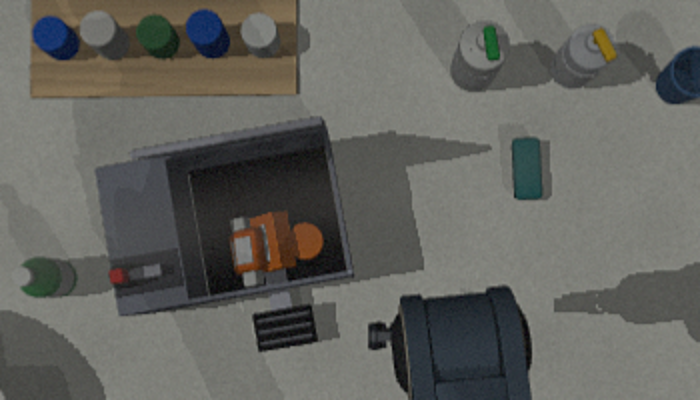

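All four empties are in the bin, at (245,245) to (305,240), with the highest point at z 0.103, below the rim. Now push the lid shut from behind, following its arc.

Run:
```python
from h import *
robot.grip(0.0,30)
go([.50,-.02,.45],BYAW); st()
q=bp(.115,0,.45); go(q,BYAW) ; st("behind, high")
def tip(th,r=.172):
    x=.1-r*np.cos(th)+.01*np.sin(th)+.011; z=.15+r*np.sin(th)+.01*np.cos(th)
    return list(bp(x,0,z+.011))
a=tip(1.35); start=bp(.115,0,a[2]); print(robot.move_straight(list(start),vel=.12,contact_N=8)); st("behind lid")
for th in np.linspace(1.35,0.06,12): robot.move_straight(tip(th),vel=.12)
st("near shut")
p=np.array(tip(0)); p[2]-=.012
print(robot.move_straight(list(p),vel=.03,contact_N=15)); st("pressed")
robot.move_straight(list(bp(-.06,0,.40)),vel=.2)
robot.move_straight(list(np.array([.51,.28,.40])),vel=.2)
f=wristpic("w_shut"); C=cloud(f);P=C-B
for x in(-.085,-.03,.03,.085):
    m=(np.abs(P@EX-x)<.008)&(np.abs(P@EY)<.1); print(x,np.median(C[m][:,2]).round(4))
for b in blobs(f,(0,130,50),(4,255,255),20): print(b["px"],b["ztop"],b["c"],(b["c"]-[.5253,.2906])@EY[:2])
st()
```

```text
t 57.1 tcp [ 0.5002 -0.0197  0.45  ] yaw -2.972 F [-0.6  0.8 -0.4] op 0.006 gf 0.0
behind, high t 58.2 tcp [0.7103 0.1786 0.4506] yaw -2.974 F [ 0.5 -0.3  0.4] op 0.003 gf 0.0
False
behind lid t 59.3 tcp [0.7106 0.1807 0.3321] yaw -2.972 F [ 0.3 -0.7  0.1] op 0.000 gf 0.0
near shut t 63.2 tcp [0.5378 0.1508 0.1814] yaw -2.972 F [ 1. -0. -0.] op -0.001 gf 0.0
True
pressed t 63.7 tcp [0.5377 0.1511 0.1709] yaw -2.973 F [-2.9 -2.1  8.6] op -0.001 gf 4.5
-0.085 0.4573
-0.03 0.1596
0.03 0.1597
0.085 0.1597
[360. 190.] 0.2022226435118184 [0.51787976 0.33409311] 0.04412154006052087
 t 65.9 tcp [0.5109 0.2785 0.3995] yaw -2.975 F [ 0.2 -0.2 -0.4] op -0.000 gf 0.0
```

View pics/w_shut.png

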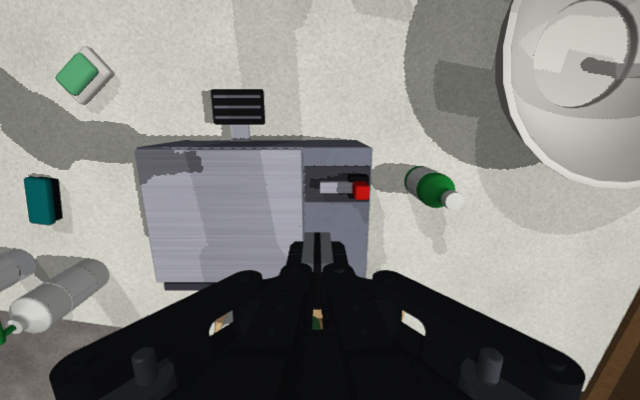

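The lid is flat at z 0.1597, as at the start, with the grip unlocked at (360,190). The dish, brush and lotion are undisturbed. Now lock.

Run:
```python
from h import *
g=np.array([.5180,.3345,0])
robot.grip(.5,30)
robot.move_straight(list(g+[0,0,.26])); robot.move_straight(list(g+[0,0,.191]),vel=.08,contact_N=8); st("down")
robot.grip(0.0,30); s=st("gripped"); p=s["tcp_pos"]
print(robot.move_straight(list(p-EY*.06),vel=.05,contact_N=18)); s=st("slid"); print("along",(s["tcp_pos"]-p)@EY)
robot.grip(.5); s=st("rel")
robot.move_straight(list(s["tcp_pos"]+[0,0,.09])); robot.move_straight([.51,.28,.36]); 
f=wristpic("w_lock"); C=cloud(f);P=C-B
for b in blobs(f,(0,130,50),(4,255,255),20): print(b["px"],b["ztop"],b["c"],"travel from start",(b["c"]-[.52513,.29080])@EY[:2])
for x in(-.085,-.03,.03,.085): m=(np.abs(P@EX-x)<.008)&(np.abs(P@EY)<.09); print(x,np.median(C[m][:,2]).round(4))
go([.45,-.30,.36],0); go([.30,-.58,.30],.4); f=robot.grab_frame("top"); print([b["c"] for b in blobs(f,*ORANGE,minpx=30)]); cv2.imwrite("pics/top4.png",cv2.resize(f["image"][80:280,140:500,::-1],None,fx=2,fy=2)); st()
```

```text
down t 68.5 tcp [0.5182 0.3349 0.1915] yaw -2.973 F [ 0.2 -0.3  0. ] op 0.498 gf 0.0
gripped t 68.8 tcp [0.5182 0.3346 0.1917] yaw -2.973 F [-0.2 -0.8  3.3] op 0.206 gf 32.1
True
slid t 69.8 tcp [0.5258 0.2899 0.1917] yaw -2.972 F [0.3 2.  0.7] op 0.195 gf 32.1
along -0.045396058248705094
rel t 70.1 tcp [0.5255 0.291  0.192 ] yaw -2.971 F [-0.1  0.1 -0.7] op 0.502 gf 0.0
[323. 199.] 0.2020797979625385 [0.52507721 0.29014279] travel from start -0.000638917810664979
-0.085 0.4224
-0.03 0.1597
0.03 0.1596
0.085 0.1595
[]
 t 75.0 tcp [ 0.3019 -0.5783  0.3009] yaw -2.738 F [-0.1 -0.6  0.1] op 0.498 gf 0.0
```

View pics/top4.png

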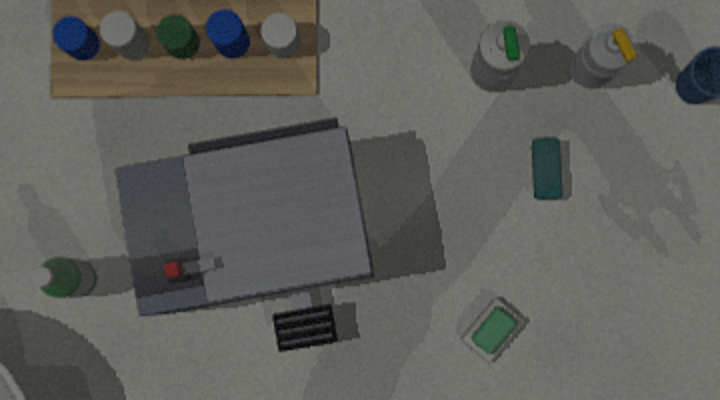

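The lid is shut with the bolt over its edge (215,263) and the grip at (174,270). No orange is left on the counter, and the dish, brush and lotion are in place.

```bash
python3 -c "
from plant import robot
print(robot.close_job())"
```

```text
the job is handed in; nothing more can be done
None
```

All four orange empties (two bottles, one carton and the jar) are in the bin with the lid shut and the latch locked; the soap dish, nail brush and lotion are where they were, and the job was handed in at about 75 s.

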